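# Lay out fork bumpers and hold the hardness tester on the dotted one

### The arm

A 7-joint arm with a two-finger parallel gripper is mounted at the origin on the work surface. World frame = base frame: x ahead of the robot, y to its left, z up, the work surface at z = 0. Lengths are in m, angles in rad, forces in N, time in s.
With the tool pointing down it reaches from about 0.4 to 0.85 m from the base axis. Payload 4.5 kg.
Tool frame: the origin (TCP) lies on the centre line of the jaws, within the pads' length; the fingertips stand 8 mm ahead of it and the grasp point (between the pads) lies 11 mm behind it; z points along the fingers, x is the direction in which the jaws open and shut, and the axes are right-handed (so a half turn about z gives the same grasp; the last joint's range is limited). The gripper opens to 88 mm and grips with 3 to 60 N. Pads are 18 mm wide; open, the fingers measure 123 mm over their backs; the gripper's body (75 mm by 187 mm) begins 45 mm behind the grasp point.
Start: joints at [-1.251, 0.689, -0.195, 1.565, 0.157, 0.902, -0.215], TCP at [0.176, 0.6, 0.247] pointing down, gripper open.
Joint ranges: [-3.01, 3.01], [-0.46, 2.08], [-1.47, 1.51], [0.13, 2.56], [-1, 4.14], [0.04, 2.09], [-2.66, 2.66]. Speed limits (rad/s): [2.57, 2.57, 3.14, 3.14, 3.14, 3.14, 3.14].

### API

Orientations are given as a unit quaternion [x, y, z, w].
In Python, from plant import r gives the robot as it stands.
- The arm moves only by the shell command python3 -m pendant 'ROWS' [FORCE]. ROWS is JSON, a list of rows, each a list of 3 entries, a list of its own where there are three numbers: the turn, a rotation vector about the tool's x, y, z in rad, then the shift along the tool's x, y, z in m, then the opening, from 0 (shut) to 1 (fully open). In form: [[[wx, wy, wz], [tx, ty, tz], claw], ...]. A call has 1 to 10 rows; each row is the pose to reach, as a shift and turn from the pose commanded when the call began, along the tool's axes at that moment; what a row does not reach only later rows make up. A row lasts 1/10 s, in which the tool goes at most 50 mm and 8.59 degrees, less where a joint would pass 70% of its speed; a pose out of reach is approached as far as the arm can. A call with a gripper value outside its range is refused whole. The fingers move at their own pace and stop on an object; FORCE is the grip in N (left out, the last holds). Time passes only in rows, so rows that repeat a pose let the fingers close. It gives the time, the measured TCP pose, the force and the opening at its end, in the units of the state.
- r.get_state(): the state, without advancing time (a new reading comes with each control period).
- r.snapshot(name): name is "side" or "top" or "wrist"; returns a dict with "image" (400x640x3 uint8, red, green, blue), "mtx" (3x3 intrinsics, pixels), "R" (3x3) and "t" (3): a world point X has camera coordinates R X + t; the wrist camera has in their place "T_tool_cam" (4x4, takes a point from camera to tool coordinates, whose origin is the TCP and whose axes are the tool frame's). Camera axes: x right, y down, z forward; pixel columns grow to the right and rows downward; lengths in m; the calibration is good to about 2 mm. A picture is of the moment at which its call begins: read the wrist's pose just before it. There is no depth.
- r.finish_job(): hands the job in, once; it reports no verdict.
The state is a dict: "clock": time; "q": joint angles; "qd": joint speeds; "joint_torque": joint torques, N m; "tool_pos": TCP position; "eef_rot": TCP orientation; "contact_force": force on the tool from outside, world axes, zero at the start; "moment": the same for the moment, N m; "opening": opening from 0.0 (shut) to 1.0 (fully open).
Only numpy, scipy, OpenCV 4.12 (cv2) and the standard library are available. Lean on these libraries where they do the work, as an engineer would, in place of code of your own. Each camera call takes 0.05 s, during which the arm holds its last target. There are 200 camera calls.

### The job

Stand the two loose orange bumpers upright inside the two empty black marks of the tray, so that all four marks carry one bumper each. Then take the blue spring tester out of its leaning holder and, holding it upright, press its brass tip gently onto the white dot, straight down until the spring tip is about half pushed in (about 4 N), and finish still holding it there: do not let go. Leave everything else on the bench undisturbed.

Things in the scene. Friction and masses are not known exactly. Their poses are not given: they have to be found in the camera images.
- tray: Grey square tray, steel rim, fixed to the bench, 190 x 190 mm; floor 6 mm and rim 12 mm above the bench, rim 5 mm thick. Origin: centre of its underside. Four round black marks, 52 mm across, in a 2 by 2 grid, 84 mm apart along its own x and y.
- place0 (a point): Centre of the near left black mark, on the tray floor (tray frame -42 mm in x, +42 mm in y). Empty at the start.
- place1 (a point): Centre of the near right black mark, on the tray floor (tray frame -42 mm in x, -42 mm in y). Empty at the start.
- place2 (a point): Centre of the far left black mark, on the tray floor (tray frame +42 mm in x, +42 mm in y). Already holds a bumper at the start.
- place3 (a point): Centre of the far right black mark, on the tray floor (tray frame +42 mm in x, -42 mm in y). Already holds a bumper at the start.
- bumper_dot: Orange suspension bumper, a solid upright cylinder 36 mm across and 30 mm tall, about 35 g, with a white dot 14 mm across in the middle of its top. Stands on the bench at the start. Origin: centre of its underside, z up.
- dot (a point): Centre of the white dot, on the top face of bumper_dot (30 mm above its origin).
- bumper_plain: The same orange bumper without a dot; also stands on the bench at the start.
- bumper_c: The same orange bumper without a dot, already standing on the far left mark.
- bumper_d: The same orange bumper without a dot, already standing on the far right mark.
- holder: Fixed black and silver tester stand, base 110 x 75 x 10 mm. Its tube (33 mm outside, 21 mm bore, 40 mm long) between two cheeks (82 mm high, 46 mm over both along y) leans 0.35 rad (20 deg): the upper end towards the holder's own -x. Origin: underside, straight below the middle of the tube's rim.
- seat (a point): Middle of the tube's upper rim, 95 mm straight above the holder's origin; the tester's collar rests on the rim here.
- tester: Pen-shaped spring tester, 175 g, hanging in the holder's tube and leaning with it. Origin: on its axis at its collar's underside; z points to its top end. Along z: collar 36 mm across 0 to 6 mm; blue round grip barrel 26 mm across 6 to 80 mm (grip here); sleeve 18.4 mm across 0 to -45; brass spring tip 8 mm across, round end, to -60 mm. Pull it 65 mm along its axis to free it.
- tip (a point): Lowest point of the brass spring tip: 60 mm below the tester's origin along its axis when not pushed in; it moves with the tip.
- plunger (a joint): How far the spring tip is pushed into the tester (m): 0 free, 0.012 fully in. The spring needs 1.6 N to start and 0.4 N more per mm: 4 N at half way (6 mm), 6.4 N at the stop, beyond which the tip is rigid.
- screwdriver: Bystander, not to be disturbed: screwdriver lying on the right.
- wrench: Bystander, not to be disturbed: wrench lying on the left.
- lube_can: Bystander, not to be disturbed: green-banded can, 150 mm tall, far side.
- grease_jar: Bystander, not to be disturbed: low jar with black lid, far side.
- mug: Bystander, not to be disturbed: blue mug, far left.
- sprocket: Bystander, not to be disturbed: steel chain sprocket lying flat, far right.
There are look-alikes about, which are no part of the job. Leave any red or turquoise look-alike of the bumper_c alone.

How it is judged:
By the outcome, as a careful person would: the job done as asked, in the order asked, and still so for the second after the job is handed in, while the arm keeps its last pose, push and grip.
It also fails if it takes over 58 s, if anything falls off the work surface, if the arm or the gripper's body presses on something with over 40 N, if the wrist force passes 120 N, or if a joint passes its speed limit or range.

## Working session

There is one attempt and no reset: what is moved stays moved. The work goes in short steps, Python scripts to look and compute and a shell command to move; the robot and the scene stay as the last step left them, time stands still between calls to the robot, and variables do not carry over. Pictures are saved under pics/ and viewed, about 8 in all and at most 12, crops included, and the job is handed in when it is done.

```bash
ls; mkdir -p pics; python3 - <<'E'
from plant import r
import cv2,numpy as np
s=r.get_state(); print({k:np.round(v,3) for k,v in s.items() if k in('clock','tool_pos','eef_rot','contact_force','opening')})
for n in("top","side"):
    d=r.snapshot(n); cv2.imwrite(f"pics/{n}0.png",d["image"][:,:,::-1]); np.savez(f"{n}0.npz",**d)
    print(n,np.round(d["mtx"],1).tolist(),np.round(d["R"],3).tolist(),np.round(d["t"],3))
E
```

```text
pics
{'clock': np.float64(0.0), 'tool_pos': array([0.176, 0.599, 0.246]), 'eef_rot': array([ 0.801,  0.599, -0.001,  0.001]), 'contact_force': array([ 0.274, -0.308, -0.407]), 'opening': np.float64(1.004)}
top [[510.5, 0.0, 320.2], [0.0, 510.5, 200.1], [0.0, 0.0, 1.0]] [[-0.003, -1.0, -0.003], [-0.981, 0.003, -0.193], [0.193, 0.003, -0.981]] [0.018 0.62  1.379]
side [[386.5, 0.0, 323.1], [0.0, 386.5, 201.8], [0.0, 0.0, 1.0]] [[0.997, -0.07, -0.016], [-0.063, -0.743, -0.667], [0.035, 0.666, -0.745]] [-0.591  0.099  1.067]
```

View pics/top0.png

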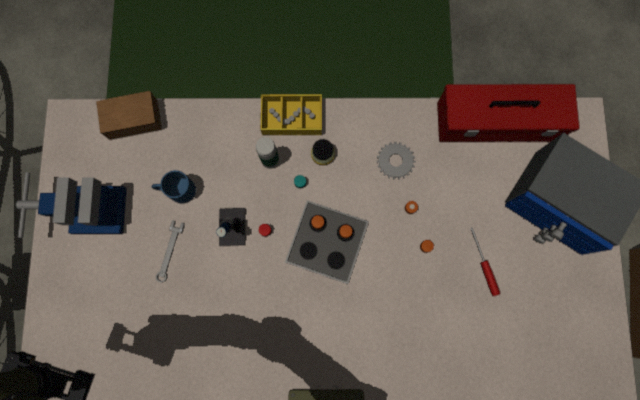

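View pics/side0.png

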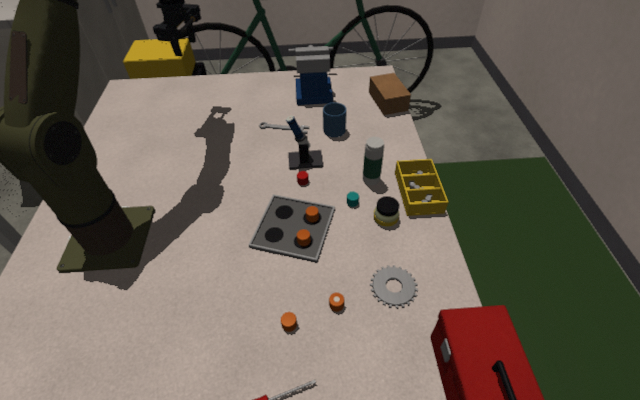

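The top view shows the dotted bumper at (411,207), the plain one at (427,246) and the tray at (328,242), with its empty near marks at (308,250) and (336,260). The holder is at (232,227), with the blue tester top at (222,231). The red look-alike at (265,230) and the turquoise one at (300,182) stay untouched. Next I'll measure these and make one enlarged crop to confirm.

```bash
cat > h.py <<'E'
import numpy as np,cv2
from scipy.spatial.transform import Rotation as Ro
def ray(d,p):
    if "T_tool_cam" in d:
        T=d["T_w_tool"]@d["T_tool_cam"]; R=T[:3,:3]; o=T[:3,3]
    else: R=d["R"].T; o=-R@d["t"]
    v=R@np.linalg.inv(d["mtx"])@np.array([p[0],p[1],1.]); return o,v/np.linalg.norm(v)
def onz(d,p,z):
    o,v=ray(d,p); return o+v*(z-o[2])/v[2]
def tri(d1,p1,d2,p2):
    o1,v1=ray(d1,p1);o2,v2=ray(d2,p2)
    s=np.linalg.lstsq(np.c_[v1,-v2],o2-o1,rcond=None)[0]
    a=o1+s[0]*v1;b=o2+s[1]*v2; return (a+b)/2,np.linalg.norm(a-b)
def wrist(r):
    s=r.get_state(); d=dict(r.snapshot("wrist")); T=np.eye(4); T[:3,:3]=Ro.from_quat(s["eef_rot"]).as_matrix();T[:3,3]=s["tool_pos"]; d["T_w_tool"]=T; return s,d
def blobs(im,lo,hi,amin=30,sat=110,vmin=50):
    h=cv2.cvtColor(im,cv2.COLOR_RGB2HSV); m=cv2.inRange(h,(lo,sat,vmin),(hi,255,255))
    m=cv2.morphologyEx(m,cv2.MORPH_CLOSE,np.ones((7,7)))
    n,_,st,c=cv2.connectedComponentsWithStats(m); return [(c[i],st[i]) for i in range(1,n) if st[i,4]>=amin]
def tool(s,dw): # world shift -> tool axes
    return Ro.from_quat(s["eef_rot"]).inv().apply(dw)
E
python3 - <<'E'
from h import *
T=np.load("top0.npz");S=np.load("side0.npz")
for n,d in(("top",T),("side",S)):
    for c,st in blobs(d["image"],5,16): print(n,"orange",c.round(1),st,onz(d,c,.02).round(3))
    for c,st in blobs(d["image"],100,115,15): print(n,"blue",c.round(1),st)
im=T["image"]; g=cv2.cvtColor(im,cv2.COLOR_RGB2GRAY)
m=np.zeros_like(g); m[200:285,285:372]=(g[200:285,285:372]<45)*255
n,_,st,c=cv2.connectedComponentsWithStats(m)
for i in range(1,n):
    if st[i,4]>60: print("mark",c[i].round(1),st[i],onz(T,c[i],.006).round(4))
a=cv2.resize(im[195:260,205:275,::-1],None,fx=5.5,fy=5.5,interpolation=cv2.INTER_CUBIC)
b=cv2.resize(im[195:260,385:455,::-1],None,fx=5.5,fy=5.5,interpolation=cv2.INTER_CUBIC)
c=cv2.resize(S["image"][105:175,280:350,::-1],None,fx=3.5,fy=3.5,interpolation=cv2.INTER_CUBIC)
out=np.hstack([a,b]); o2=np.zeros((245,out.shape[1],3),np.uint8);o2[:,:245]=c[:245,:245]
# holder base / dark outline in side & marks crops
e=cv2.resize(S["image"][185:265,240:345,::-1],None,fx=3,fy=3);o2[:240,260:575]=e[:240,:315]
cv2.imwrite("pics/crop1.png",np.clip(np.vstack([out,o2]).astype(float)*1.5,0,255).astype(np.uint8))
E
```

```text
top orange [125.3 111.8] [  97   92   58   41 1761] [0.9   0.602 0.02 ]
top orange [476.5 141. ] [462 141  30   1  30] [ 0.805 -0.448  0.02 ]
top orange [411.  206.9] [405 201  13  13 130] [ 0.607 -0.246  0.02 ]
top orange [317.1 221.3] [311 215  13  14 144] [0.566 0.025 0.02 ]
top orange [345.3 230.6] [339 224  14  14 150] [ 0.538 -0.056  0.02 ]
top orange [426.6 245.7] [420 240  14  12 135] [ 0.494 -0.287  0.02 ]
top blue [181.8 186.4] [170 174  19  24 187]
top blue [158.8 186.1] [154 185   8   4  16]
top blue [ 78.  189.5] [ 77 187   3   6  18]
top blue [559.6 222.8] [ 510  191  103   62 1967]
top blue [ 46.3 203.2] [ 39 193  16  21 292]
top blue [ 91.7 228. ] [ 69 216  51  18 424]
side orange [389.5  86.4] [371  74  39  26 649] [0.899 0.648 0.02 ]
side orange [311.8 213. ] [306 206  13  16 163] [0.562 0.025 0.02 ]
side orange [303.  236.5] [296 229  14  16 180] [ 0.535 -0.055  0.02 ]
side orange [336.3 301.7] [329 293  15  19 237] [ 0.606 -0.251  0.02 ]
side orange [288.4 321.4] [281 312  16  20 256] [ 0.493 -0.291  0.02 ]
side blue [298.3  88.3] [296  78   6  21  99]
side blue [328.8  83.9] [327  78   5  15  30]
side blue [334.  112.4] [324 106  21  11  59]
mark [318.6 225.3] [309 215  18  17 100] [0.5561 0.021  0.006 ]
mark [345.1 234.6] [337 225  18  17 110] [ 0.5287 -0.0556  0.006 ]
mark [308.1 250.2] [300 242  17  17 237] [0.4838 0.0515 0.006 ]
mark [335.7 259.9] [327 252  18  17 242] [ 0.456  -0.0278  0.006 ]
```

View pics/crop1.png

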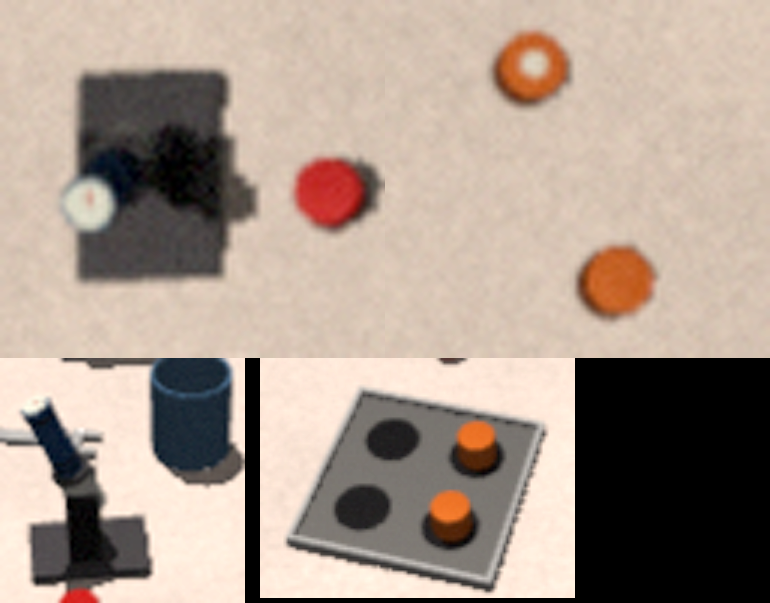

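The crop confirms the dotted bumper at (411,207), the plain one at (427,246), and the tester's white top at top (221.4,231.9) / side (290.3,118.4). Moving to the plain bumper now; the tool's yaw (73.6°) already matches the tray's y axis (~70.6°).

```bash
python3 - <<'E'
from h import *
T=np.load("top0.npz");S=np.load("side0.npz")
print("top end",tri(T,(221.4,231.9),S,(290.3,118.4)))
# holder base corners in the top crop, z=.01
for p in((79,73),(225,73),(222,276),(79,278)): print(onz(T,(205+p[0]/5.5,195+p[1]/5.5),.01).round(3))
E
python3 -m pendant '[[[0,0,0],[-0.388,0.4525,0],1],[[0,0,0],[-0.388,0.4525,0],1],[[0,0,0],[-0.388,0.4525,0],1],[[0,0,0],[-0.388,0.4525,0],1],[[0,0,0],[-0.388,0.4525,0],1],[[0,0,0],[-0.388,0.4525,0],1],[[0,0,0],[-0.388,0.4525,0],1],[[0,0,0],[-0.388,0.4525,0],1],[[0,0,0],[-0.388,0.4525,0],1],[[0,0,0],[-0.388,0.4525,0],1]]'
```

```text
top end (array([0.51644727, 0.27060907, 0.16714493]), np.float64(0.0007382531619067579))
[0.606 0.31  0.01 ]
[0.606 0.233 0.01 ]
[0.498 0.231 0.01 ]
[0.498 0.306 0.01 ]
clock: 1.1
tool_pos: [0.4493, 0.1785, 0.2466]
eef_rot: [0.801, 0.599, -0.0, -0.0]
contact_force: [1.1, 0.5, -0.8]
opening: 1.001
```

```bash
python3 -m pendant '[[[0,0,0],[-0.436,0.175,0.09],1],[[0,0,0],[-0.436,0.175,0.09],1],[[0,0,0],[-0.436,0.175,0.09],1],[[0,0,0],[-0.436,0.175,0.09],1],[[0,0,0],[-0.436,0.175,0.09],1],[[0,0,0],[-0.436,0.175,0.09],1],[[0,0,0],[-0.436,0.175,0.09],1],[[0,0,0],[-0.436,0.175,0.09],1],[[0,0,0],[-0.436,0.175,0.09],1],[[0,0,0],[-0.436,0.175,0.09],1]]'
python3 - <<'E'
from plant import r
from h import *
s,d=wrist(r); cv2.imwrite("pics/w1.png",d["image"][:,:,::-1]); print(s["tool_pos"],s["clock"])
print(np.round(d["T_tool_cam"],3).tolist(),d["mtx"][0])
for c,st in blobs(d["image"],5,16,200):
    p=onz(d,c,.02); print(c.round(1),st,p.round(4),"tool",tool(s,p-s["tool_pos"]).round(4))
E
```

```text
clock: 2.1
tool_pos: [0.4922, -0.2924, 0.1555]
eef_rot: [0.802, 0.597, -0.001, 0.0]
contact_force: [-0.8, 0.8, 0.6]
opening: 1.002
[ 0.49219169 -0.29243716  0.15545592] 2.1
[[1.0, -0.001, 0.001, -0.0], [0.0, 0.948, 0.319, -0.083], [-0.001, -0.319, 0.948, -0.138], [0.0, 0.0, 0.0, 1.0]] [314.84875865   0.         315.22637097]
[588.9 160.8] [ 555  139   68   46 2392] [ 0.5361 -0.055   0.02  ] tool [ 0.2403 -0.026   0.135 ]
[319.4 188.6] [ 300  167   40   44 1391] [ 0.4925 -0.289   0.02  ] tool [ 0.0036 -0.0005  0.1354]
[386.8 278.7] [ 370  257   38   45 1077] [ 0.6021 -0.2511  0.02  ] tool [0.0714 0.0935 0.1352]
```

View pics/w1.png

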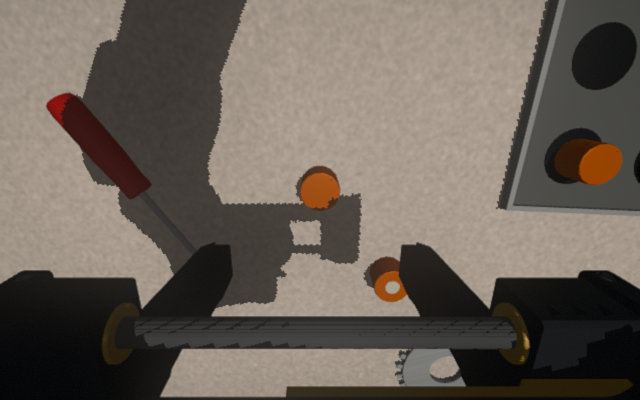

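The wrist view shows the plain bumper at (319,189), 4 mm off the tool axis, the dotted one at (387,280), and the screwdriver clear of the fingers. I'll descend and grip.

```bash
python3 -m pendant '[[[0,0,0],[0.0036,-0.0005,0.05],1],[[0,0,0],[0.0036,-0.0005,0.095],1],[[0,0,0],[0.0036,-0.0005,0.125],1],[[0,0,0],[0.0036,-0.0005,0.141],1],[[0,0,0],[0.0036,-0.0005,0.141],1],[[0,0,0],[0.0036,-0.0005,0.141],0.2],[[0,0,0],[0.0036,-0.0005,0.141],0.2],[[0,0,0],[0.0036,-0.0005,0.141],0.2],[[0,0,0],[0.0036,-0.0005,0.141],0.2],[[0,0,0],[0.0036,-0.0005,0.141],0.2]]' 20
python3 -m pendant '[[[0,0,0],[0,0,0],0.2],[[0,0,0],[0,0,0],0.2]]'
python3 - <<'E'
from plant import r
from h import *
s=r.get_state(); T=np.load("top0.npz")
a=np.array([.4838,.0515,.1]);b=np.array([.456,-.0278,.1])
for p in(a,b): print(tool(s,p-s["tool_pos"]).round(4))
v=a-b; print(np.linalg.norm(v), np.degrees(np.arctan2(v[1],v[0])), s["tool_pos"])
E
```

```text
clock: 3.15
tool_pos: [0.4944, -0.2839, 0.0163]
eef_rot: [0.801, 0.599, 0.0, 0.0]
contact_force: [-0.0, 0.0, -0.1]
opening: 0.57
clock: 3.35
tool_pos: [0.4941, -0.2838, 0.0158]
eef_rot: [0.801, 0.599, -0.0, 0.0]
contact_force: [0.1, -0.7, 1.8]
opening: 0.405
[ 0.3188 -0.1045 -0.0842]
[ 0.2349 -0.1088 -0.0842]
0.08403172020136204 70.68099376892178 [ 0.49414177 -0.28384808  0.01583643]
```

```bash
python3 -m pendant '[[[0,0,0],[0,0,-0.04],0.2],[[0,0,0],[0,0,-0.085],0.2],[[0,0,0],[0.235,-0.109,-0.085],0.2],[[0,0,0],[0.235,-0.109,-0.085],0.2],[[0,0,0],[0.235,-0.109,-0.085],0.2],[[0,0,0],[0.235,-0.109,-0.085],0.2],[[0,0,0],[0.235,-0.109,-0.085],0.2],[[0,0,0],[0.235,-0.109,-0.085],0.2],[[0,0,0],[0.235,-0.109,-0.085],0.2],[[0,0,0],[0.235,-0.109,-0.085],0.2]]'
python3 -m pendant '[[[0,0,0],[0,0,0],0.2],[[0,0,0],[0,0,0],0.2]]'
python3 - <<'E'
from plant import r
from h import *
s,d=wrist(r); cv2.imwrite("pics/w2.png",d["image"][:,:,::-1]); print(s["tool_pos"],s["clock"])
im=d["image"]
E
```

```text
clock: 4.35
tool_pos: [0.456, -0.0289, 0.1007]
eef_rot: [0.801, 0.599, -0.0, 0.0]
contact_force: [0.3, -0.3, -0.2]
opening: 0.403
clock: 4.55
tool_pos: [0.456, -0.0294, 0.1007]
eef_rot: [0.802, 0.598, -0.0, 0.0]
contact_force: [0.9, 0.6, -0.2]
opening: 0.404
[ 0.45596968 -0.02944532  0.10066415] 4.55
```

View pics/w2.png

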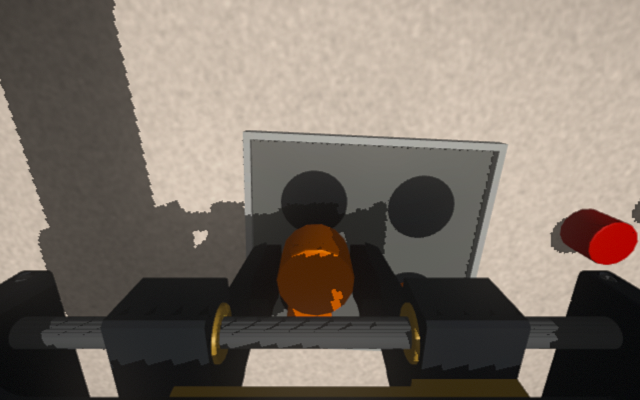

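The wrist view shows the held bumper at about (315,270), mark place1 at (314,203), and place0 at (421,207). Casting these to z=6 mm.

```bash
python3 - <<'E'
from plant import r
from h import *
s,d=wrist(r)
g=cv2.cvtColor(d["image"],cv2.COLOR_RGB2GRAY)
for p in((314,203),(421.5,207)):
    q=onz(d,p,.006); print(q.round(4),tool(s,q-s["tool_pos"]).round(4))
# ellipse fit of place0 (fully seen)
m=((g<60)*255).astype(np.uint8); m[:,:385]=0;m[:,460:]=0;m[:165]=0;m[243:]=0
cs,_=cv2.findContours(m,0,1); c=max(cs,key=cv2.contourArea); e=cv2.fitEllipse(c); q=onz(d,e[0],.006); print(e,q,tool(s,q-s["tool_pos"]).round(4))
E
```

```text
[ 0.4547 -0.03    0.006 ] [-0.0011 -0.001   0.0947]
[0.482 0.05  0.006] [0.0833 0.0024 0.0947]
((419.86724853515625, 206.67572021484375), (58.7718505859375, 67.40098571777344), 65.16654205322266) [0.48138104 0.04882209 0.006     ] [0.082  0.0021 0.0947]
```

```bash
python3 -m pendant '[[[0,0,0],[-0.001,-0.001,0.04],0.2],[[0,0,0],[-0.001,-0.001,0.068],0.2],[[0,0,0],[-0.001,-0.001,0.075],0.2],[[0,0,0],[-0.001,-0.001,0.079],0.2],[[0,0,0],[-0.001,-0.001,0.079],0.2],[[0,0,0],[-0.001,-0.001,0.079],0.2]]'
python3 -m pendant '[[[0,0,0],[0,0,0],0.62],[[0,0,0],[0,0,0],0.62],[[0,0,0],[0,0,0],0.62],[[0,0,0],[0,0,-0.03],0.62],[[0,0,0],[0,0,-0.075],0.62],[[0,0,0],[0,0,-0.11],0.65],[[0,0,0],[0,0,-0.11],1]]'
python3 - <<'E'
from plant import r
from h import *
s=r.get_state(); print(tool(s,np.array([.605,-.249,.15])-s["tool_pos"]).round(4))
E
```

```text
clock: 5.25
tool_pos: [0.4552, -0.0289, 0.0217]
eef_rot: [0.801, 0.599, -0.0, 0.0]
contact_force: [0.1, -0.5, 12.7]
opening: 0.4
clock: 5.95
tool_pos: [0.4568, -0.0274, 0.1364]
eef_rot: [0.801, 0.599, 0.003, 0.001]
contact_force: [0.3, -0.3, -0.9]
opening: 0.718
[-0.1705  0.205  -0.0133]
```

```bash
python3 -m pendant '[[[0,0,0],[-0.17,0.205,-0.013],1],[[0,0,0],[-0.17,0.205,-0.013],1],[[0,0,0],[-0.17,0.205,-0.013],1],[[0,0,0],[-0.17,0.205,-0.013],1],[[0,0,0],[-0.17,0.205,-0.013],1],[[0,0,0],[-0.17,0.205,-0.013],1],[[0,0,0],[-0.17,0.205,-0.013],1],[[0,0,0],[-0.17,0.205,-0.013],1],[[0,0,0],[-0.17,0.205,-0.013],1]]'
python3 - <<'E'
from plant import r
from h import *
s,d=wrist(r); cv2.imwrite("pics/w3.png",d["image"][:,:,::-1]); print(s["tool_pos"],s["clock"])
for c,st in blobs(d["image"],5,16,200):
    p=onz(d,c,.02); print(c.round(1),st,p.round(4),"tool",tool(s,p-s["tool_pos"]).round(4))
    if abs(c[0]-315)<60:
        x,y,w,h=st[:4]; g=cv2.cvtColor(d["image"],cv2.COLOR_RGB2HSV)[y:y+h,x:x+w]
        m=cv2.inRange(g,(0,0,120),(179,90,255)); n,_,st2,c2=cv2.connectedComponentsWithStats(m)
        for i in range(1,n):
            if st2[i,4]>20: q=onz(d,c2[i]+[x,y],.03); print("  white",c2[i]+[x,y],st2[i],tool(s,q-s["tool_pos"]).round(4))
E
```

```text
clock: 6.85
tool_pos: [0.6027, -0.2467, 0.1445]
eef_rot: [0.8, 0.601, -0.001, -0.001]
contact_force: [-0.4, -0.2, 0.1]
opening: 1.002
[ 0.60267981 -0.2467209   0.14454001] 6.85
[542.1  40.3] [ 512   14   58   55 2328] [ 0.5346 -0.0491  0.02  ] tool [ 0.1707 -0.1201  0.125 ]
[313.7 195.6] [ 293  173   42   46 1306] [ 0.6045 -0.2487  0.02  ] tool [-0.0015  0.0026  0.1245]
  white [297.30232558 176.56976744] [ 0  0 16 14 86] [-0.015  -0.0171  0.1146]
  white [330.62 178.66] [ 28   0  14  23 100] [ 0.0126 -0.0153  0.1146]
  white [313.859375   200.29166667] [ 13  20  16  16 192] [-0.0013  0.0036  0.1145]
```

The white dot at (313.9,200.3) and the blob centroid agree: shift (-1.4, +3.2) mm.

```bash
python3 -m pendant '[[[0,0,0],[-0.0014,0.0032,0.05],1],[[0,0,0],[-0.0014,0.0032,0.095],1],[[0,0,0],[-0.0014,0.0032,0.118],1],[[0,0,0],[-0.0014,0.0032,0.13],1],[[0,0,0],[-0.0014,0.0032,0.13],1],[[0,0,0],[-0.0014,0.0032,0.13],0.2],[[0,0,0],[-0.0014,0.0032,0.13],0.2],[[0,0,0],[-0.0014,0.0032,0.13],0.2],[[0,0,0],[-0.0014,0.0032,0.13],0.2],[[0,0,0],[-0.0014,0.0032,0.13],0.2]]' 20
python3 -m pendant '[[[0,0,0],[0,0,0],0.2],[[0,0,0],[0,0,0],0.2],[[0,0,0],[0,0,0],0.2]]'
python3 - <<'E'
from plant import r
from h import *
s=r.get_state(); print(tool(s,np.array([.4825,.0505,.1])-s["tool_pos"]).round(4))
E
```

```text
clock: 7.9
tool_pos: [0.6064, -0.2515, 0.0155]
eef_rot: [0.801, 0.599, -0.0, 0.0]
contact_force: [-0.7, 1.0, -1.0]
opening: 0.572
clock: 8.2
tool_pos: [0.6062, -0.2512, 0.015]
eef_rot: [0.801, 0.599, -0.0, -0.0]
contact_force: [0.3, 0.3, 1.5]
opening: 0.399
[ 0.2546 -0.2038 -0.085 ]
```

```bash
python3 -m pendant '[[[0,0,0],[0,0,-0.04],0.2],[[0,0,0],[0,0,-0.085],0.2],[[0,0,0],[0.2546,-0.2038,-0.085],0.2],[[0,0,0],[0.2546,-0.2038,-0.085],0.2],[[0,0,0],[0.2546,-0.2038,-0.085],0.2],[[0,0,0],[0.2546,-0.2038,-0.085],0.2],[[0,0,0],[0.2546,-0.2038,-0.085],0.2],[[0,0,0],[0.2546,-0.2038,-0.085],0.2],[[0,0,0],[0.2546,-0.2038,-0.085],0.2],[[0,0,0],[0.2546,-0.2038,-0.085],0.2]]'
python3 -m pendant '[[[0,0,0],[0.2546,-0.2038,-0.085],0.2]]' >/dev/null --help 2>&1 | head -0; python3 -c "
from plant import r
print(r.get_state()['tool_pos'],r.get_state()['clock'])"
```

```text
clock: 9.2
tool_pos: [0.4811, 0.0557, 0.1005]
eef_rot: [0.798, 0.603, 0.001, -0.001]
contact_force: [-0.7, 0.0, -0.1]
opening: 0.403
[0.48113556 0.05570303 0.1005018 ] 9.2
```

That stray second command was a slip of mine. The clock still reads 9.2, so it didn't execute. I'll let the arm settle and re-read.

```bash
python3 -m pendant '[[[0,0,0],[0,0,0],0.2],[[0,0,0],[0,0,0],0.2]]'
python3 - <<'E'
from plant import r
from h import *
s,d=wrist(r); g=cv2.cvtColor(d["image"],cv2.COLOR_RGB2GRAY); cv2.imwrite("pics/w4.png",d["image"][:,:,::-1])
print(s["tool_pos"],tool(s,np.array([.4825,.0505,.1])-s["tool_pos"]).round(4))
for c,st in blobs(d["image"],5,16,300): p=onz(d,c,.026);print(c.round(0),st,p.round(3))
E
```

```text
clock: 9.4
tool_pos: [0.483, 0.0486, 0.0997]
eef_rot: [0.801, 0.598, -0.001, 0.0]
contact_force: [-0.4, 0.6, 0.3]
opening: 0.401
[0.48299037 0.04864497 0.09973389] [ 0.0016 -0.001  -0.0003]
[201. 206.] [ 170  178   62   58 2685] [ 0.454 -0.028  0.026]
[315. 269.] [ 277  222   77   95 5227] [0.526 0.035 0.026]
```

View pics/w4.png

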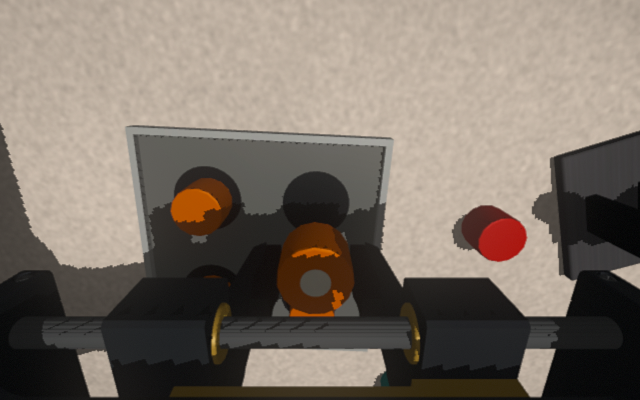

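The plain bumper is standing inside place1 at (201,206). The place0 mark is centred under the tool at (316,203), so I'll lower and release.

```bash
python3 -m pendant '[[[0,0,0],[0.001,-0.001,0.04],0.2],[[0,0,0],[0.001,-0.001,0.068],0.2],[[0,0,0],[0.001,-0.001,0.074],0.2],[[0,0,0],[0.001,-0.001,0.0785],0.2],[[0,0,0],[0.001,-0.001,0.0785],0.2],[[0,0,0],[0.001,-0.001,0.0785],0.2]]'
python3 -m pendant '[[[0,0,0],[0,0,0],0.62],[[0,0,0],[0,0,0],0.62],[[0,0,0],[0,0,0],0.62],[[0,0,0],[0,0,-0.03],0.62],[[0,0,0],[0,0,-0.075],0.62],[[0,0,0],[0,0,-0.125],0.7],[[0,0,0],[0,0,-0.175],0.7],[[0,0,0],[0,0,-0.225],0.7],[[0,0,0],[0,0,-0.25],0.7],[[0,0,0],[0,0,-0.25],0.7]]'
python3 -m pendant '[[[0,0,0],[0,0,0],0.7],[[0,0,0],[0,0,0],0.7]]'
python3 - <<'E'
from plant import r
from h import *
s,d=wrist(r); cv2.imwrite("pics/w5.png",d["image"][:,:,::-1]); print(s["tool_pos"],s["clock"])
for c,st in blobs(d["image"],5,16,300): p=onz(d,c,.026);print(c.round(0),st,p.round(3))
E
```

```text
clock: 10.05
tool_pos: [0.4824, 0.0515, 0.0223]
eef_rot: [0.801, 0.599, 0.0, 0.0]
contact_force: [-0.5, -0.9, 0.4]
opening: 0.403
clock: 11.05
tool_pos: [0.4837, 0.0524, 0.275]
eef_rot: [0.801, 0.599, 0.003, 0.002]
contact_force: [0.4, 0.4, -0.8]
opening: 0.7
clock: 11.25
tool_pos: [0.481, 0.0511, 0.2701]
eef_rot: [0.801, 0.599, -0.002, -0.001]
contact_force: [0.1, -0.0, -0.6]
opening: 0.698
[0.48096065 0.05105421 0.27014119] 11.25
[248. 162.] [231 146  34  33 843] [ 0.455 -0.028  0.026]
[316. 164.] [302 148  30  33 706] [0.481 0.052 0.026]
[248. 225.] [233 209  31  33 744] [ 0.534 -0.057  0.026]
[312. 227.] [298 211  28  33 717] [0.561 0.022 0.026]
```

View pics/w5.png

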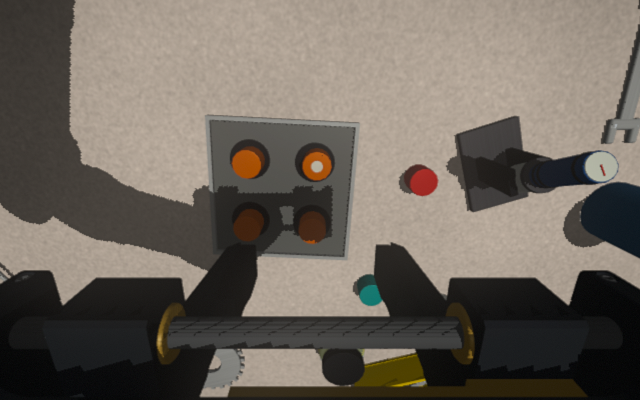

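All four marks now carry a bumper: (248,162), the dotted one at (316,164), (248,225) and (312,227). The tester cap is at (600,167). Working out the tilted pre-grasp next.

```bash
cat >> h.py <<'E'
def rel(s,P,R): # target pose -> turn, shift in tool axes
    R0=Ro.from_quat(s["eef_rot"]); return (R0.inv()*Ro.from_matrix(R)).as_rotvec().round(4), R0.inv().apply(P-s["tool_pos"]).round(4)
L=.35
U=np.array([-np.sin(L),0,np.cos(L)])
RT=np.c_[[0,1,0],[np.cos(L),0,np.sin(L)],-U]
E
python3 - <<'E'
from plant import r
from h import *
s,d=wrist(r)
print("cap",onz(d,(601,167),.170).round(4),"dot",onz(d,(317,166),.036).round(4))
seat=np.array([.5165,.271,.170])-.08*U; print("seat",seat)
print(rel(s,seat+U*.124,RT))
E
```

```text
cap [0.5152 0.27   0.17  ] dot [0.4814 0.0527 0.036 ]
seat [0.54393182 0.271      0.09485018]
(array([-0.3512,  0.0515, -0.2824]), array([ 0.2168, -0.0421,  0.0584]))
```

```bash
python3 -m pendant '[[[-0.3512,0.0515,-0.2824],[0.2158,-0.043,0.02],0.75],[[-0.3512,0.0515,-0.2824],[0.2158,-0.043,0.02],0.75],[[-0.3512,0.0515,-0.2824],[0.2158,-0.043,0.02],0.75],[[-0.3512,0.0515,-0.2824],[0.2158,-0.043,0.02],0.75],[[-0.3512,0.0515,-0.2824],[0.2158,-0.043,0.02],0.75],[[-0.3512,0.0515,-0.2824],[0.2158,-0.043,0.0584],0.75],[[-0.3512,0.0515,-0.2824],[0.2158,-0.043,0.0584],0.75],[[-0.3512,0.0515,-0.2824],[0.2158,-0.043,0.0584],0.75],[[-0.3512,0.0515,-0.2824],[0.2158,-0.043,0.0584],0.75]]'
python3 - <<'E'
from plant import r
from h import *
s,d=wrist(r); cv2.imwrite("pics/w6.png",d["image"][:,:,::-1]); print(s["tool_pos"],s["clock"])
Rw=Ro.from_quat(s["eef_rot"]).as_matrix(); print(Rw.round(3).tolist())
seat=np.array([.5158,.2705,.170])-.08*U
print(rel(s,seat+U*.034,RT))
c=d["T_tool_cam"]; Ti=np.linalg.inv(d["T_w_tool"]@c)
for k in(.08,.006): p=Ti@np.r_[seat+U*k,1]; q=d["mtx"]@p[:3]; print(k,q[:2]/q[2])
E
```

```text
clock: 12.25
tool_pos: [0.5018, 0.2702, 0.2136]
eef_rot: [0.697, 0.696, 0.124, 0.124]
contact_force: [0.6, -0.4, 0.2]
opening: 0.752
[0.50179804 0.27015038 0.21363807] 12.25
[[0.001, 0.938, 0.346], [1.0, -0.001, 0.0], [0.001, 0.346, -0.938]]
(array([ 0.0035, -0.0001, -0.0014]), array([ 0.0003, -0.0021,  0.0918]))
0.08 [316.32452184 227.37972043]
0.006 [315.99667475 192.10878974]
```

View pics/w6.png

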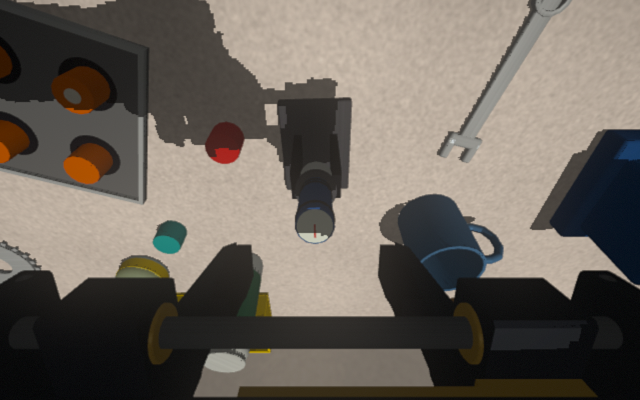

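The cap at (315,226) matches the prediction (316,227). The path is clear: the can and mug lie outside the fingers. I'll descend along the axis and grip.

```bash
python3 -m pendant '[[[0.003,0,-0.001],[-0.0005,-0.002,0.04],0.75],[[0.003,0,-0.001],[-0.0005,-0.002,0.07],0.75],[[0.003,0,-0.001],[-0.0005,-0.002,0.09],0.75],[[0.003,0,-0.001],[-0.0005,-0.002,0.0915],0.75],[[0.003,0,-0.001],[-0.0005,-0.002,0.0915],0.75],[[0.003,0,-0.001],[-0.0005,-0.002,0.0915],0.1],[[0.003,0,-0.001],[-0.0005,-0.002,0.0915],0.1],[[0.003,0,-0.001],[-0.0005,-0.002,0.0915],0.1],[[0.003,0,-0.001],[-0.0005,-0.002,0.0915],0.1],[[0.003,0,-0.001],[-0.0005,-0.002,0.0915],0.1]]' 30
python3 -m pendant '[[[0,0,0],[0,0,0],0.1],[[0,0,0],[0,0,0],0.1],[[0,0,0],[0,0,0],0.1]]' 50
python3 - <<'E'
from plant import r
from h import *
s=r.get_state(); print(Ro.from_quat(s["eef_rot"]).as_matrix().round(3).tolist(),tool(s,s["contact_force"]).round(2))
E
```

```text
clock: 13.3
tool_pos: [0.5312, 0.2704, 0.1267]
eef_rot: [0.696, 0.697, 0.124, 0.123]
contact_force: [-1.0, 0.3, -0.4]
opening: 0.32
clock: 13.6
tool_pos: [0.5312, 0.2704, 0.1266]
eef_rot: [0.696, 0.697, 0.123, 0.123]
contact_force: [-1.4, -0.4, 2.8]
opening: 0.282
[[-0.001, 0.939, 0.343], [1.0, 0.001, 0.001], [0.0, 0.343, -0.939]] [-0.41 -0.35 -3.1 ]
```

```bash
python3 -m pendant '[[[0,0,0],[0,0,-0.008],0.1],[[0,0,0],[0,0,-0.02],0.1],[[0,0,0],[0,0,-0.035],0.1],[[0,0,0],[0,0,-0.055],0.1],[[0,0,0],[0,0,-0.075],0.1],[[0,0,0],[0,0,-0.095],0.1],[[0,0,0],[0,0,-0.11],0.1],[[0,0,0],[0,0,-0.11],0.1],[[0,0,0],[0,0,-0.11],0.1]]'
python3 - <<'E'
from plant import r
from h import *
s=r.get_state(); print(tool(s,s["contact_force"]).round(2))
s,d=wrist(r); cv2.imwrite("pics/w7.png",d["image"][:,:,::-1])
# upright target above dot, tester origin 34mm ahead of TCP; clearance 40mm
R=np.c_[[0.283,.959,0],[.959,-.283,0],[0,0,-1]]
R2=np.c_[[0,1,0],[1,0,0],[0,0,-1]]
P=np.array([.4814,.0523,.036+.04+.094])
print(rel(s,P,R),rel(s,P,R2))
E
```

```text
clock: 14.5
tool_pos: [0.4934, 0.27, 0.2296]
eef_rot: [0.696, 0.696, 0.123, 0.123]
contact_force: [0.6, 0.9, -2.2]
opening: 0.281
[ 0.93 -0.18  2.25]
(array([ 0.3474, -0.0506,  0.2845]), array([-0.2177, -0.0317,  0.0518])) (array([ 0.3499, -0.0004,  0.0005]), array([-0.2177, -0.0317,  0.0518]))
```

View pics/w7.png

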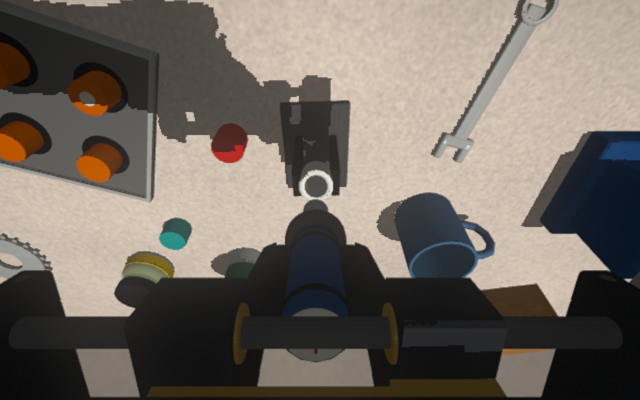

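The tester is out of the tube and straight between the fingers, with the collar at (316,225). I'll turn it upright on the way to the dot.

```bash
python3 -m pendant '[[[0.35,0,0],[-0.2177,-0.0214,0.0236],0.1],[[0.35,0,0],[-0.2177,-0.0214,0.0236],0.1],[[0.35,0,0],[-0.2177,-0.0214,0.0236],0.1],[[0.35,0,0],[-0.2177,-0.0214,0.0236],0.1],[[0.35,0,0],[-0.2177,-0.0214,0.0236],0.1],[[0.35,0,0],[-0.2177,-0.0214,0.0236],0.1],[[0.35,0,0],[-0.2177,-0.0214,0.0236],0.1],[[0.35,0,0],[-0.2177,-0.0214,0.0236],0.1],[[0.35,0,0],[-0.2177,-0.0214,0.0236],0.1],[[0.35,0,0],[-0.2177,-0.0214,0.0236],0.1]]'
python3 - <<'E'
from plant import r
from h import *
s,d=wrist(r); cv2.imwrite("pics/w8.png",d["image"][:,:,::-1]); np.savez("w8.npz",**d)
R2=np.c_[[0,1,0],[1,0,0],[0,0,-1]]
print(s["tool_pos"],s["contact_force"],rel(s,np.array([.4814,.0523,.15]),R2))
t=r.snapshot("top");sd=r.snapshot("side"); np.savez("top1.npz",**t);np.savez("side1.npz",**sd)
a=cv2.resize(d["image"][60:260,215:415,::-1],(400,400)); b=cv2.resize(sd["image"][120:260,240:380,::-1],(400,400),interpolation=cv2.INTER_CUBIC)
cv2.imwrite("pics/c8.png",np.clip(np.hstack([a,b]).astype(float)*1.5,0,255).astype(np.uint8))
E
```

```text
clock: 15.55
tool_pos: [0.4818, 0.0544, 0.2003]
eef_rot: [0.706, 0.708, 0.001, -0.0]
contact_force: [-0.6, -0.5, -1.6]
opening: 0.286
[0.48178897 0.05439385 0.2003404 ] [-0.58317958 -0.47059049 -1.57710846] (array([ 0.0008, -0.0013,  0.0036]), array([-0.0022, -0.0004,  0.0503]))
```

View pics/c8.png

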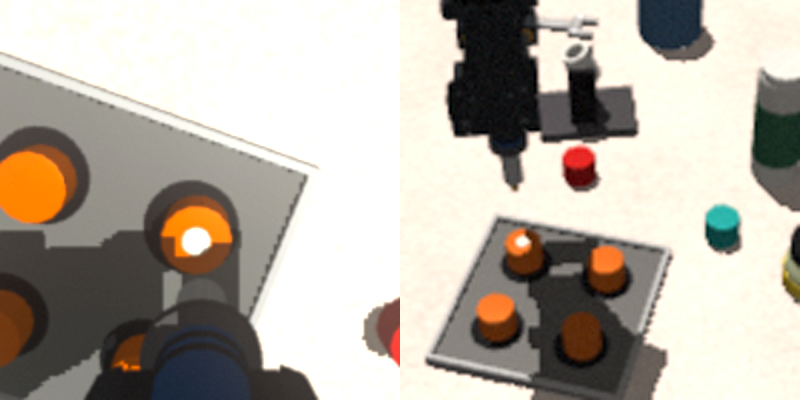

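The wrist crop puts the dot at wrist px (313,180). In the side crop the tip is at (280.6,184.8) and the dot at (283,204.4). Comparing these with predictions.

```bash
python3 - <<'E'
from h import *
W=np.load("w8.npz");S=np.load("side1.npz");T=np.load("top1.npz")
M=W["T_w_tool"]
def pw(p): q=W["mtx"]@(np.linalg.inv(M@W["T_tool_cam"])@np.r_[p,1])[:3]; return (q[:2]/q[2]).round(1)
def ps(p): q=S["mtx"]@(S["R"]@p+S["t"]); return (q[:2]/q[2]).round(1)
tip=(M@[0,0,.094,1])[:3]; print("tip pred",tip.round(4),"wrist",pw(tip),"side",ps(tip))
print("dot wrist",onz(W,(313,180),.036).round(4),"side",onz(S,(283,204.4),.036).round(4))
h=cv2.cvtColor(W["image"],cv2.COLOR_RGB2HSV); m=cv2.inRange(h,(0,0,150),(179,80,255)); m[:160]=0;m[205:]=0;m[:,:295]=0;m[:,335:]=0
n,_,st,c=cv2.connectedComponentsWithStats(m)
for i in range(1,n):
  if st[i,4]>15: print(c[i],st[i],onz(W,c[i],.036).round(4))
for p in [(280.6,184.8)]: print(tri(S,p,W,(318,197)))
E
```

```text
tip pred [0.4819 0.0545 0.1063] wrist [315.6 204.6] side [280.2 185.9]
dot wrist [0.4812 0.0521 0.036 ] side [0.4828 0.0501 0.036 ]
[312.67883212 179.93430657] [307 174  13  13 137] [0.4811 0.0518 0.036 ]
(array([0.47969922, 0.05777792, 0.10472041]), np.float64(0.007257837732576081))
```

```bash
python3 -m pendant '[[[0,0,0],[-0.002,-0.0005,0.025],0.1],[[0,0,0],[-0.002,-0.0005,0.045],0.1],[[0,0,0],[-0.002,-0.0005,0.058],0.1],[[0,0,0],[-0.002,-0.0005,0.058],0.1],[[0,0,0],[-0.002,-0.0005,0.058],0.1],[[0,0,0],[-0.002,-0.0005,0.058],0.1]]'
python3 - <<'E'
from plant import r
from h import *
s,d=wrist(r); sd=r.snapshot("side")
R2=np.c_[[0,1,0],[1,0,0],[0,0,-1]]
print(s["tool_pos"],s["contact_force"].round(2),rel(s,np.array([.4813,.052,.130]),R2))
a=cv2.resize(d["image"][130:280,240:390,::-1],(400,400),interpolation=cv2.INTER_CUBIC); b=cv2.resize(sd["image"][170:240,250:320,::-1],(400,400),interpolation=cv2.INTER_CUBIC)
cv2.imwrite("pics/c9.png",np.clip(np.hstack([a,b]).astype(float)*1.5,0,255).astype(np.uint8))
E
```

```text
clock: 16.3
tool_pos: [0.4817, 0.051, 0.1429]
eef_rot: [0.707, 0.707, 0.001, 0.0]
contact_force: [0.7, 0.0, -1.7]
opening: 0.281
[0.48169083 0.05103359 0.14288892] [ 0.69  0.04 -1.66] (array([ 0.0016, -0.001 ,  0.0009]), array([ 0.001 , -0.0004,  0.0129]))
```

View pics/c9.png

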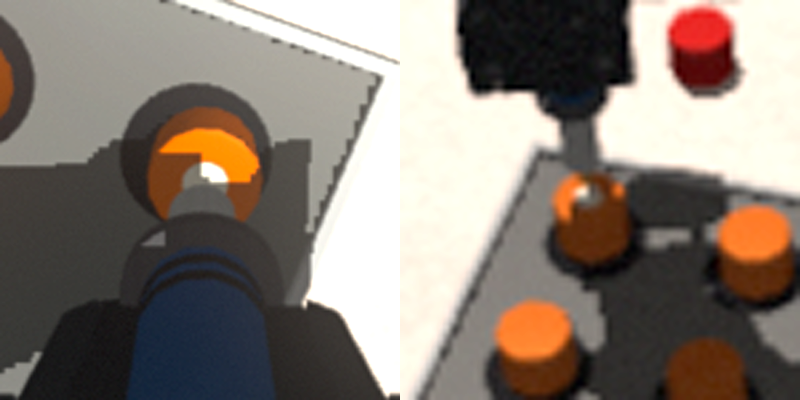

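The tip is over the dot, about 1 mm off sideways and ~13 mm above it. The no-contact baseline is Fz ≈ -1.7 N. Pressing down in small steps.

```bash
python3 -m pendant '[[[0.0015,-0.001,0],[0.001,-0.0002,0.006],0.1],[[0.0015,-0.001,0],[0.001,-0.0002,0.01],0.1],[[0.0015,-0.001,0],[0.001,-0.0002,0.01],0.1],[[0.0015,-0.001,0],[0.001,-0.0002,0.01],0.1]]'
python3 -m pendant '[[[0,0,0],[0,0,0.002],0.1],[[0,0,0],[0,0,0.004],0.1],[[0,0,0],[0,0,0.005],0.1],[[0,0,0],[0,0,0.005],0.1]]'
python3 - <<'E'
from plant import r
import time
for _ in range(1): s=r.get_state(); print(s["tool_pos"].round(4),s["contact_force"].round(2))
E
```

```text
clock: 16.8
tool_pos: [0.4808, 0.0516, 0.1319]
eef_rot: [0.707, 0.707, -0.001, -0.0]
contact_force: [0.0, 1.0, -1.5]
opening: 0.284
clock: 17.2
tool_pos: [0.4811, 0.0517, 0.1272]
eef_rot: [0.707, 0.707, -0.001, -0.0]
contact_force: [-0.5, 0.3, 0.5]
opening: 0.282
[0.4811 0.0517 0.1272] [-0.51  0.31  0.51]
```

```bash
python3 -m pendant '[[[0,0,0],[0,0,0.001],0.1],[[0,0,0],[0,0,0.002],0.1],[[0,0,0],[0,0,0.003],0.1],[[0,0,0],[0,0,0.003],0.1]]'
for i in 1 2 3 4 5; do python3 -m pendant '[[[0,0,0],[0,0,0],0.1]]' | grep -E "pos|force"; done
```

```text
clock: 17.6
tool_pos: [0.4811, 0.0517, 0.1241]
eef_rot: [0.707, 0.707, -0.001, -0.0]
contact_force: [0.7, -1.3, 1.6]
opening: 0.282
tool_pos: [0.481, 0.0517, 0.1242]
contact_force: [0.9, -0.2, 0.7]
tool_pos: [0.481, 0.0517, 0.1242]
contact_force: [1.3, -0.0, 1.7]
tool_pos: [0.481, 0.0517, 0.1242]
contact_force: [-0.3, -0.0, 2.4]
tool_pos: [0.481, 0.0517, 0.1242]
contact_force: [0.5, 0.4, 1.5]
tool_pos: [0.481, 0.0517, 0.1242]
contact_force: [0.4, 0.4, 2.0]
```

Mean is 1.65 + 1.65 ≈ 3.3 N, which is about 4.4 mm in. Another 1.5 mm.

```bash
python3 -m pendant '[[[0,0,0],[0,0,0.001],0.1],[[0,0,0],[0,0,0.0015],0.1],[[0,0,0],[0,0,0.0015],0.1]]' | grep pos
for i in 1 2 3 4 5 6 7 8; do python3 -m pendant '[[[0,0,0],[0,0,0],0.1]]' | grep -E "force"; done
python3 - <<'E'
from plant import r
from h import *
s,d=wrist(r); t=r.snapshot("top"); sd=r.snapshot("side")
print(s["tool_pos"],Ro.from_quat(s["eef_rot"]).as_matrix()[:,2].round(4),s["opening"],s["clock"])
a=cv2.resize(d["image"][130:280,240:390,::-1],(400,400),interpolation=cv2.INTER_CUBIC); b=cv2.resize(sd["image"][100:260,220:380,::-1],(400,400),interpolation=cv2.INTER_CUBIC)
cv2.imwrite("pics/c10.png",np.clip(np.hstack([a,b]).astype(float)*1.5,0,255).astype(np.uint8))
E
```

```text
tool_pos: [0.481, 0.0517, 0.1226]
contact_force: [0.3, -0.1, 2.9]
contact_force: [-0.4, -0.6, 2.2]
contact_force: [0.7, -0.2, 1.9]
contact_force: [0.3, 0.2, 2.9]
contact_force: [0.0, 0.1, 1.6]
contact_force: [0.9, 0.0, 1.9]
contact_force: [-0.5, -0.4, 2.7]
contact_force: [0.8, 0.2, 3.2]
[0.4809654  0.05169733 0.12265118] [-1.3e-03 -4.0e-04 -1.0e+00] 0.2859877146037844 19.2
```

View pics/c10.png

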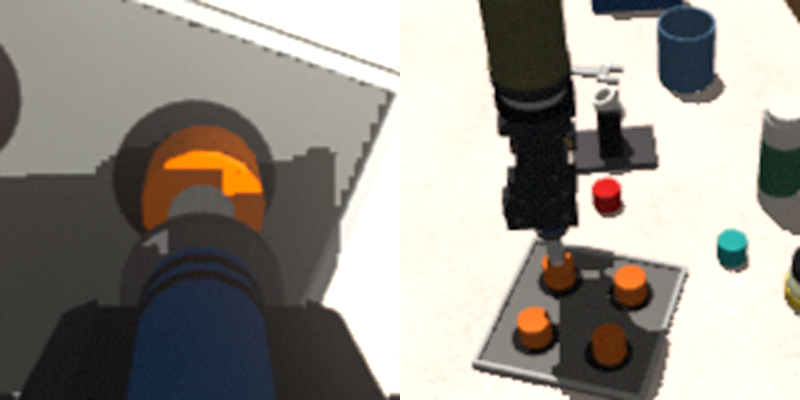

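Mean Fz is 2.4 N, so about 4.0 N net, which is 6 mm in. The pictures show the tip on the dot, the bumper centred in its mark and the tester upright. Handing in.

```bash
python3 -c "
from plant import r
print(r.finish_job())"
```

```text
the job is handed in; nothing more can be done
None
```

The job is done and handed in at about 19 s on the robot's clock. All four marks carry one bumper each, and the arm is still holding the tester upright on the white dot.

- **Bumpers:** The plain one went onto the near right mark and the dotted one onto the near left. A wrist view showed all four standing inside their marks.
- **Tester:** It was pulled out along its axis, turned upright (within 0.1°) and pressed straight down.
- **Press force:** The last eight readings averaged about 2.4 N. Adding the roughly 1.65 N of tester weight gives about 4.0 N, or about 6 mm of the 12 mm travel. The height change since first contact also gives about 6 mm, but that contact height was worked out from a force reading. Single readings scatter by about 0.8 N.
- **Position on the dot:** Just before contact the tip looked 1–2 mm off centre in the wrist view, so I moved it 1 mm. In the last picture the tip covers the dot, so the final offset is only known from the arm's own position and earlier measurements, which differ by up to about 2 mm.
- **Bystanders:** None looked disturbed in the last views, but those did not show every item; for example, the screwdriver was out of the final crop.
- **Slips:**
  - Setting down the first bumper briefly read 12.7 N at the wrist, well within the limits.
  - I also typed one malformed extra command. The clock had not advanced afterwards, so it did not run.

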